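# Charge the tray from the grinding-ball hopper

## Task

Push the steel tray along the bench until it is fully home against the stop under the hopper's spout. Then press the hopper's lever all the way down so that the linked lid opens wide and all six grinding balls run out into the tray, and ease the lever back up under your finger so that the lid comes down shut without slamming. Only push and press: pick nothing up, leave the lid itself to its lever, and do not disturb the other things on the bench.

Things in the scene. Friction and masses are not known exactly. Their poses are not given: they have to be found in the camera images.
- hopper: Fixed steel grinding-ball hopper: a sloping lidded chute on two dark side frames (x 0 to 125 mm, inner faces at y -73 and +73 mm, up to z 168 mm). Origin: on the bench under the rear edge of the drop spout, on the centre line. -x points out of its front to the operator, +y to the lever side (left, seen from the front), z up. In front of it stands only the tray.
- spout (a point): Centre of the lower mouth of the hopper's square drop spout, 56 mm wide, 48 mm deep, at x -22, z 60 mm in the hopper's frame; the spout reaches up to z 116 mm.
- stop (a point): Middle of the back stop of the tray's bay, between its two rubber buttons: their faces are at x 26 mm, z 30 mm in the hopper's frame. Flared guide plates 32 mm high lead in, 214 mm apart at x -49 mm, 146 mm apart at x 0.
- tray: Loose open steel tray, 140 mm long (its x), 110 mm wide (its y), 41 mm high, walls 4 mm (rolled rim 1 mm proud), 0.3 to 0.55 kg. Origin: centre of its underside. Starts on the bench before the hopper, x axis roughly along the hopper's x, 60 to 95 mm short of home. Home: origin near x -44 mm, y -18 to +18 mm in the hopper's frame, end against the buttons.
- lid: The chute's hinged steel lid, 127 by 66 mm; its turned-down front lip holds the balls back. Origin: on its hinge axis, x 108, y 0, z 152 mm in the hopper's frame. Its z axis is upright when shut and tilts by the opening angle (0.67 rad at full press, front edge then near z 205 mm). Falls shut at once if the lever is let go. Half open lets the balls pass.
- lever (a joint): Press lever: 0 up (lid shut), 0.45 rad fully down at its stop (lid wide open); the lid turns 1.4 to 1.5 times as far. Pressing the pad takes 2 to 6 N. Nothing latches: the lid's weight pushes the lever up again. It turns about an axis along the hopper's y at x 43, z 95 mm in the hopper's frame.
- lever_pad (a point): Centre of the top of the lever's ribbed grey pad, 50 mm (hopper x) by 46 mm (y), left of the chute; moves with the lever. Up: x -80, y 125, z 141 mm in the hopper's frame, top sloping 0.22 rad down to the back; fully down: about x -88, z 82 mm, sloping 0.23 rad the other way. Path: an arc of 132 mm radius. Nothing stands under it.
- ball0: Loose steel grinding ball, 20 mm in diameter, 33 g. Origin: its centre. The six lie in two rows behind the shut lid's lip, in the chute.
- ball1: Loose steel grinding ball, 20 mm in diameter, 33 g. Origin: its centre. The six lie in two rows behind the shut lid's lip, in the chute.
- ball2: Loose steel grinding ball, 20 mm in diameter, 33 g. Origin: its centre. The six lie in two rows behind the shut lid's lip, in the chute.
- ball3: Loose steel grinding ball, 20 mm in diameter, 33 g. Origin: its centre. The six lie in two rows behind the shut lid's lip, in the chute.
- ball4: Loose steel grinding ball, 20 mm in diameter, 33 g. Origin: its centre. The six lie in two rows behind the shut lid's lip, in the chute.
- ball5: Loose steel grinding ball, 20 mm in diameter, 33 g. Origin: its centre. The six lie in two rows behind the shut lid's lip, in the chute.
- weigh_bottle: Bystander: lidded glass weighing bottle, 37 mm wide, 71 mm high; origin at the centre of its underside. Stands to the right of the hopper.
- crucible: Bystander: lidded white porcelain crucible, 45 mm wide, 43 mm high; origin at the centre of its underside. Stands to the right of the hopper.
- small_flask: Bystander: small stoppered conical glass flask, 54 mm wide, 103 mm high; origin at the centre of its underside. Stands to the right of the hopper.

How it is judged (in metres and radians):
On the way, in this order (a step that is already met when the one before it is completed fails the run):
1. the tray is home under the spout, against the stop (x of tray in the frame of hopper above -0.051 m and y of tray in the frame of hopper between -0.022 and 0.022 m and angle between the x axis of tray and the x axis of hopper, either way round below 0.12 rad), for 0.2 s.
2. the lever is pressed down and the lid is wide open, with the tray still home (all of step 1 and value of joint lever above 0.37 rad and angle between lid's own z axis and vertical above 0.5 rad), for 0.2 s.
At the end, for the whole second after the job is handed in: The tray is home (origin within 7 mm of the stop position, 22 mm sideways, 0.12 rad) and at rest on the bench, all six balls lie in it, the lever is up (under 0.03 rad) and the lid is shut (under 0.05 rad) (all of step 1 and x of ball0 in the frame of tray between -0.067 and 0.067 m and y of ball0 in the frame of tray between -0.052 and 0.052 m and z of ball0 in the frame of tray between 0.005 and 0.045 m and x of ball1 in the frame of tray between -0.067 and 0.067 m and y of ball1 in the frame of tray between -0.052 and 0.052 m and z of ball1 in the frame of tray between 0.005 and 0.045 m and x of ball2 in the frame of tray between -0.067 and 0.067 m and y of ball2 in the frame of tray between -0.052 and 0.052 m and z of ball2 in the frame of tray between 0.005 and 0.045 m and x of ball3 in the frame of tray between -0.067 and 0.067 m and y of ball3 in the frame of tray between -0.052 and 0.052 m and z of ball3 in the frame of tray between 0.005 and 0.045 m and x of ball4 in the frame of tray between -0.067 and 0.067 m and y of ball4 in the frame of tray between -0.052 and 0.052 m and z of ball4 in the frame of tray between 0.005 and 0.045 m and x of ball5 in the frame of tray between -0.067 and 0.067 m and y of ball5 in the frame of tray between -0.052 and 0.052 m and z of ball5 in the frame of tray between 0.005 and 0.045 m and value of joint lever below 0.03 rad and angle between lid's own z axis and vertical below 0.05 rad and linear speed of tray below 0.02 m/s and height (world z) of tray below 0.005 m); the robot touches nothing.
It fails at once if the lid slams: the lever still flies up faster than 1.8 rad/s as the lid comes down shut (lever under 0.12 rad) (velocity of joint lever below -1.8 rad/s and value of joint lever below 0.12 rad).
It fails at once if the tray is lifted or tipped (height (world z) of tray above 0.01 m or angle between tray's own z axis and vertical above 0.12 rad).
It fails at once if the robot moves the lid or a ball directly (contact force between any of the fingers, the arm and lid above 1.5 N or contact force between the fingers and ball0 above 1 N or contact force between the fingers and ball1 above 1 N or contact force between the fingers and ball2 above 1 N or contact force between the fingers and ball3 above 1 N or contact force between the fingers and ball4 above 1 N or contact force between the fingers and ball5 above 1 N).
It fails at once if a ball ends up on the bench (height (world z) of any of ball0, ball1, ball2, ball3, ball4, ball5 below 0.0115 m).
It fails at once if a bystander is moved by more than 15 mm (distance of any of weigh_bottle, crucible, small_flask from where it was at the start of the episode above 0.015 m).
It also fails if it takes over 48 s, if anything falls off the work surface, if the arm or the gripper's body presses on something with over 40 N, if the wrist force passes 120 N, or if a joint passes its speed limit or range.

## Robot

A 7-joint arm with a two-finger parallel gripper is mounted at the origin on a cart in front of the work surface, level with it; the furniture and walls round the work are solid. World frame = base frame: x ahead of the robot, y to its left, z up, the work surface at z = 0. Lengths are in mm, angles in rad, forces in N, time in s.
With the tool pointing down it reaches from about 350 to 900 mm from the base axis. Payload 8.1 kg.
Tool frame: the origin (TCP) lies between the finger pads; the fingertips stand ahead of it and the grasp point (between the pads) lies 11 mm behind it (bot.tcp_to_tips is the z of the fingertips in the tool frame, in mm); z points along the fingers, x is the direction in which the jaws open and shut, and the axes are right-handed (so a half turn about z gives the same grasp; the last joint's range is limited). The gripper opens to 85 mm and grips with 20 to 120 N. Pads are 22 mm wide; open, the fingers measure 114 mm over their backs; the gripper's body (76 mm by 85 mm) begins 54 mm behind the grasp point. The pads swing forward as they close: fully open they stand 13 mm farther back than shut.
Start: joints at [1.142, 0.434, 0.025, 1.573, -0.012, 1.134, -0.075], TCP at [200.018, -592.143, 239.323] pointing down, gripper open.
Joint ranges: [-2.62, 2.62], [-0.44, 2.09], [-1.27, 1.32], [0.08, 2.57], [-1.32, 4.46], [0.12, 2], [-2.74, 2.74]. Speed limits (rad/s): [2.22, 2.22, 3.01, 3.01, 3.14, 3.14, 3.14].

## Interface

Orientations are given as a unit quaternion [w, x, y, z].
In Python, from cell import bot, eyes, ticket gives the robot as it stands.
- The arm moves only by the tool apply_moves, never from a script. Its argument "plan" is a list of rows, each an object of numbers: "x", "y", "z": the shift along the tool's x, y, z each as a share of 0.4 m, from -1 to 1; "ax", "ay", "az": the turn, a rotation vector about the tool's x, y, z each as a share of pi rad, from -1 to 1; "hand": the closure, from -1 (fully open) to 1 (shut), so that 0 is half open. In form: [{"x": .., "y": .., "z": .., "ax": .., "ay": .., "az": .., "hand": ..}, ...]. A call has exactly 8 rows; each row is the pose to reach, as a shift and turn from the pose measured when the call began, along the tool's axes at that moment, turning the shorter way round; what a row does not reach only later rows make up. A row lasts 1/12 s, in which the tool goes at most 41.7 mm and 7.16 degrees, less where a joint would pass 70% of its speed; a pose out of reach is approached as far as the arm can. A call with a number of a shift or a turn outside -1 to 1 is refused whole. A call with a gripper value outside its range is refused whole. The fingers move at their own pace and stop on an object; "newtons" is the grip in N (left out, the last holds). Time passes only in rows, so rows that repeat a pose let the fingers close, or fill a call up. It gives the time, the measured TCP pose, the force and the opening at its end, in the units of the state.
- bot.get_state(): the state, without advancing time (a new reading comes with each control period).
- eyes.grab_frame(name): name is "scene" or "top"; returns a dict with "pixels" (384x512x3 uint8, red, green, blue), "camera_matrix" (3x3 intrinsics, pixels), "dist_coeffs" ([k1, k2, p1, p2, k3] as OpenCV has them; the pictures are not rectified), "rvec" (rotation vector, rad) and "tvec" (3), from world to camera coordinates, as OpenCV has them. Camera axes: x right, y down, z forward; pixel columns grow to the right and rows downward; lengths in mm; the calibration is good to about 2 mm. A picture is of the moment at which its call begins. There is no depth.
- ticket.close_job(): hands the job in, once; it reports no verdict.
The state is a dict: "t": time; "qpos": joint angles; "qd": joint speeds; "joint_torque": joint torques, N m; "tcp_pos": TCP position; "eef_rot": TCP orientation; "wrist_force": force on the tool from outside, world axes, zero at the start; "ft_torque": the same for the moment, N m; "width": finger opening in mm.
Only numpy, scipy, OpenCV 4.12 (cv2) and the standard library are available. Lean on these libraries where they do the work, as an engineer would, in place of code of your own. Each camera call takes 0.05 s, during which the arm holds its last target.

## Working session

There is one attempt and no reset: what is moved stays moved. The work goes in short steps, Python scripts to look and compute and a tool call to move; the robot and the scene stay as the last step left them, time stands still between calls to the robot, and variables do not carry over. Pictures are saved under pics/ and viewed, and the job is handed in when it is done.

Besides the shell and the picture viewer there is one more tool, called after "Emit:" in YAML: its name, and indented under it one key for each argument. apply_moves: Moves the arm, as the interface text tells. Shift numbers are shares of 0.4 m and turn numbers shares of pi rad, none past 1 either way. Its arguments: {"type":"object","properties":{"plan":{"type":"array","items":{"type":"object","properties":{"x":{"type":"number"},"y":{"type":"number"},"z":{"type":"number"},"ax":{"type":"number"},"ay":{"type":"number"},"az":{"type":"number"},"hand":{"type":"number"}}}},"newtons":{"type":"number"}},"required":["plan"]}

```bash
ls; mkdir -p pics
python3 - <<'E'
from cell import bot,eyes,ticket
import cv2,numpy as np,pickle
s=bot.get_state();print(s,bot.tcp_to_tips)
d={}
for n in("scene","top"):
    f=eyes.grab_frame(n);d[n]=f;cv2.imwrite(f"pics/{n}0.png",f["pixels"][:,:,::-1])
    R=cv2.Rodrigues(f["rvec"])[0];print(n,(-R.T@np.array(f["tvec"]).ravel()).round(),R.round(2).tolist(),f["camera_matrix"],f["dist_coeffs"])
pickle.dump(d,open("f0.pkl","wb"))
E
```

```text
pics
{'t': 0.0, 'qpos': array([ 1.14240705,  0.4352694 ,  0.02495704,  1.57412102, -0.0115924 ,
        1.1340201 , -0.07512126]), 'qd': array([-6.71633712e-04,  1.08256788e-04, -1.05866981e-03,  1.03971898e-03,
        9.68311421e-04, -5.09202925e-04,  4.84302922e-05]), 'joint_torque': array([ 9.37610821e-04, -6.70474291e+01,  1.02539320e+00, -3.16207874e+01,
        1.56615843e-02,  1.25891846e-02, -7.04122294e-05]), 'tcp_pos': array([ 199.82216672, -591.65171174,  238.48770351]), 'eef_rot': array([-4.24023462e-04,  8.12399515e-01, -5.83100615e-01, -7.21092662e-04]), 'wrist_force': array([ 0.15721789, -0.51507501,  0.36926602]), 'ft_torque': array([ 0.0105432 , -0.00432995, -0.00546569]), 'width': 85.26079662893406} 8.0
scene [243. 366. 631.] [[-0.81, -0.59, -0.0], [-0.36, 0.5, -0.79], [0.46, -0.64, -0.61]] [[347.65719198   0.         255.92403489]
 [  0.         347.65719198 195.27994397]
 [  0.           0.           1.        ]] [-0.0676059  0.         0.         0.         0.       ]
top [ 464. -196.  959.] [[-0.0, -1.0, -0.01], [-0.98, 0.0, -0.18], [0.18, 0.01, -0.98]] [[433.17314254   0.         258.40771031]
 [  0.         433.17314254 195.36322762]
 [  0.           0.           1.        ]] [-0.09761866  0.          0.          0.          0.        ]
```

View pics/scene0.png

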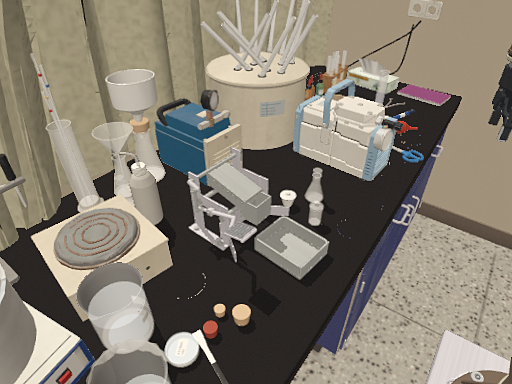

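View pics/top0.png

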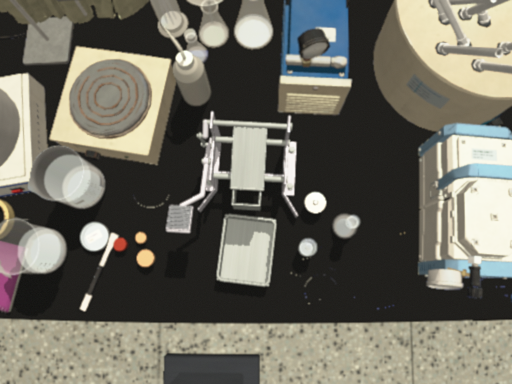

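Run:
```python
import cv2
a=cv2.imread("pics/top0.png")[100:300,150:350];cv2.imwrite("pics/top0c.png",cv2.resize(a,(600,600),interpolation=cv2.INTER_CUBIC))
a=cv2.imread("pics/scene0.png")[145:285,175:345];cv2.imwrite("pics/scene0c.png",cv2.resize(a,(680,560),interpolation=cv2.INTER_CUBIC))
```

```text
(no output)
```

View pics/top0c.png

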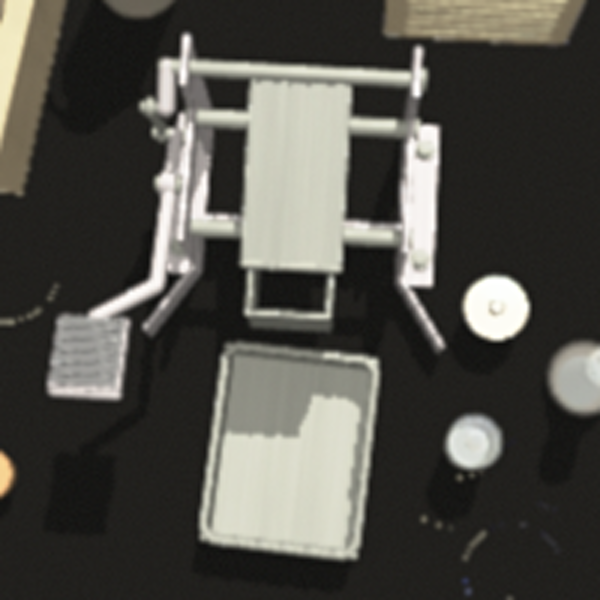

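View pics/scene0c.png

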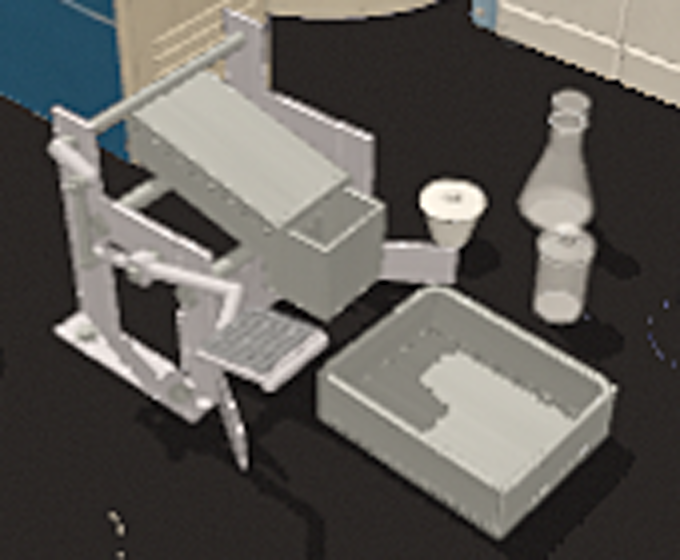

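```bash
cat > h.py <<'E'
import cv2,numpy as np
def ray(f,px):
    R=cv2.Rodrigues(np.array(f["rvec"],float))[0];t=np.array(f["tvec"],float).ravel();c=-R.T@t
    u=cv2.undistortPoints(np.array([[px]],float),np.array(f["camera_matrix"]),np.array(f["dist_coeffs"])).ravel()
    return c,R.T@np.array([u[0],u[1],1])
def onz(f,px,z):
    c,d=ray(f,px);return c+d*(z-c[2])/d[2]
def proj(f,p):
    return cv2.projectPoints(np.array(p,float).reshape(-1,1,3),np.array(f["rvec"],float),np.array(f["tvec"],float),np.array(f["camera_matrix"]),np.array(f["dist_coeffs"]))[0].reshape(-1,2)
def kab(A,B):
    A=np.array(A)[:,:2];B=np.array(B)[:,:2];a=A.mean(0);b=B.mean(0);H=(A-a).T@(B-b)
    th=np.arctan2(H[0,1]-H[1,0],H[0,0]+H[1,1]);R=np.array([[np.cos(th),-np.sin(th)],[np.sin(th),np.cos(th)]])
    t=b-R@a;return th,t,(B-(A@R.T+t))
tc=lambda p:(150+(p[0]+.5)/3-.5,100+(p[1]+.5)/3-.5)
sc=lambda p:(175+(p[0]+.5)/4-.5,145+(p[1]+.5)/4-.5)
E
python3 - <<'E'
from h import *
import pickle
d=pickle.load(open("f0.pkl","rb"));T=d["top"];S=d["scene"]
L=[("pad",(-80,125),141,(88,356)),("spFL",(-46,28),116,(249,324)),("spFR",(-46,-28),116,(331,324)),("gL",(-49,107),32,(148,332)),("gR",(-49,-107),32,(442,348))]
W=[onz(T,tc(p),z) for _,_,z,p in L]
for l,w in zip(L,W):print(l[0],w.round(1))
th,t,r=kab([l[1] for l in L],W);print("hopper",th,t,r.round(1))
TL=[(-1,0)]
c=[(228,343),(379,358),(356,556),(202,541)];m=[(70,55),(70,-55),(-70,-55),(-70,55)]
W=[onz(T,tc(p),41) for p in c];th2,t2,r2=kab(m,W);print("tray top",th2,t2,r2.round(1))
c=[(432,288),(614,390),(500,535),(318,375)]
W=[onz(S,sc(p),z) for p,z in zip(c,(41,41,0,41))];print(np.round(W,1));th3,t3,r3=kab(m,W);print("tray scene",th3,t3,r3.round(1))
R=np.array([[np.cos(th),-np.sin(th)],[np.sin(th),np.cos(th)]])
print("tray in hopper",R.T@(t2-t),th2-th, R.T@(t3-t))
def h2w(p):return np.r_[R@np.array(p[:2])+t,p[2]]
pts={"pad":(-80,125,141),"spFL":(-46,28,116),"spFR":(-46,-28,116),"gL":(-49,107,32),"gR":(-49,-107,32),"hinge":(108,0,152)}
for k,v in pts.items():
    u=proj(S,h2w(v))[0];w=proj(T,h2w(v))[0];print(k,"scene crop",((u-[175,145])*4).round(),"top crop",((w-[150,100])*3).round(),h2w(v).round())
E
```

```text
pad [572.3 -34.8 141. ]
spFL [ 596.6 -135.7  116. ]
spFR [ 596.4 -189.6  116. ]
gL [604.2 -56.5  32. ]
gR [ 591.9 -268.7   32. ]
hopper -0.0567979993726676 [ 644.78444804 -165.07562076] [[ 0.3  1. ]
 [-3.8 -1.2]
 [-0.8  0.8]
 [ 2.3 -1. ]
 [ 2.1  0.4]]
tray top -0.11255862593433756 [ 519.69622628 -160.8086503 ] [[-0.7 -1.4]
 [ 0.6  0.2]
 [ 1.1  1.6]
 [-1.  -0.4]]
[[ 578.4 -215.1   41. ]
 [ 442.3 -201.1   41. ]
 [ 456.9  -99.3    0. ]
 [ 591.6 -109.3   41. ]]
tray scene -1.6811046199957538 [ 517.30723532 -156.20481929] [[ 14.2  16.7]
 [-12.6  18.6]
 [-13.4 -18.8]
 [ 11.9 -16.6]]
tray in hopper [-125.128733     -2.84085169] -0.05576062656166996 [-127.77521936    1.61993835]
pad scene crop [262. 333.] top crop [ 88. 355.] [572. -36. 141.]
spFL scene crop [329. 249.] top crop [246. 317.] [ 600. -135.  116.]
spFR scene crop [388. 203.] top crop [331. 322.] [ 597. -190.  116.]
gL scene crop [247. 431.] top crop [146. 334.] [602. -55.  32.]
gR scene crop [459. 247.] top crop [442. 350.] [ 590. -269.   32.]
hinge scene crop [167.  84.] top crop [301.  78.] [ 753. -171.  152.]
```

```bash
cat >> h.py <<'E'
from scipy.spatial.transform import Rotation as Ro
TH=-0.0568;T0=np.array([644.8,-165.1]);RH=np.array([[np.cos(TH),-np.sin(TH)],[np.sin(TH),np.cos(TH)]])
def h2w(p):return np.r_[RH@np.array(p[:2])+T0,p[2]]
def w2h(p):return np.r_[RH.T@(np.array(p[:2])-T0),p[2]]
JX=TH-np.pi/2   # jaw x dir = hopper -y
def goal(yaw=JX):
    x=np.array([np.cos(yaw),np.sin(yaw),0]);z=np.array([0,0,-1.]);return Ro.from_matrix(np.c_[x,np.cross(z,x),z])
def rows(s,hp,yaw=JX):
    R=Ro.from_quat(np.roll(s["eef_rot"],-1))
    for p in hp:
        d=R.inv().apply(h2w(p)-s["tcp_pos"])/400;a=(R.inv()*goal(yaw)).as_rotvec()/np.pi
        print("xyz",d.round(4),"a",a.round(4))
def st():
    from cell import bot
    s=bot.get_state();print("t",s["t"],"hop",w2h(s["tcp_pos"]).round(1),"F",s["wrist_force"].round(1),"w",round(s["width"],1),"q",s["qpos"].round(2));return s
E
python3 - <<'E'
from h import *
s=st();rows(s,[(-330,-180,200),(-222,-1,150),(-222,-1,24)])
E
```

```text
t 0.1 hop [-420.  -451.2  238.6] F [-0.5 -0.2 -0.8] w 85.8 q [ 1.14  0.44  0.02  1.57 -0.01  1.13 -0.08]
xyz [-0.5449 -0.4618  0.0972] a [1.000e-04 4.000e-04 1.218e-01]
xyz [-0.8591 -0.8794  0.2226] a [1.000e-04 4.000e-04 1.218e-01]
xyz [-0.8586 -0.8794  0.5376] a [1.000e-04 4.000e-04 1.218e-01]
```

Emit:
apply_moves:
  plan:
    - {"x": -0.86,"y": -0.88,"z": 0.22,"az": 0.122,"hand": 0}
    - {"x": -0.86,"y": -0.88,"z": 0.22,"az": 0.122,"hand": 0}
    - {"x": -0.86,"y": -0.88,"z": 0.22,"az": 0.122,"hand": 0}
    - {"x": -0.86,"y": -0.88,"z": 0.22,"az": 0.122,"hand": 0}
    - {"x": -0.86,"y": -0.88,"z": 0.22,"az": 0.122,"hand": 0}
    - {"x": -0.86,"y": -0.88,"z": 0.22,"az": 0.122,"hand": 0}
    - {"x": -0.86,"y": -0.88,"z": 0.22,"az": 0.122,"hand": 0}
    - {"x": -0.86,"y": -0.88,"z": 0.22,"az": 0.122,"hand": 0}

```text
schema error: expected keys x, y, z, ax, ay, az, hand
```

Run:
```python
from h import *
s=st();rows(s,[(-222,-1,150),(-222,-1,24)])
```

```text
t 0.1 hop [-420.  -451.2  238.6] F [-0.5 -0.2 -0.8] w 85.8 q [ 1.14  0.44  0.02  1.57 -0.01  1.13 -0.08]
xyz [-0.8591 -0.8794  0.2226] a [1.000e-04 4.000e-04 1.218e-01]
xyz [-0.8586 -0.8794  0.5376] a [1.000e-04 4.000e-04 1.218e-01]
```

Emit:
apply_moves:
  plan:
    - {"x": -0.86,"y": -0.88,"z": 0.22,"ax": 0,"ay": 0,"az": 0.122,"hand": 0}
    - {"x": -0.86,"y": -0.88,"z": 0.22,"ax": 0,"ay": 0,"az": 0.122,"hand": 0}
    - {"x": -0.86,"y": -0.88,"z": 0.22,"ax": 0,"ay": 0,"az": 0.122,"hand": 0}
    - {"x": -0.86,"y": -0.88,"z": 0.22,"ax": 0,"ay": 0,"az": 0.122,"hand": 0}
    - {"x": -0.86,"y": -0.88,"z": 0.22,"ax": 0,"ay": 0,"az": 0.122,"hand": 0}
    - {"x": -0.86,"y": -0.88,"z": 0.22,"ax": 0,"ay": 0,"az": 0.122,"hand": 0}
    - {"x": -0.86,"y": -0.88,"z": 0.22,"ax": 0,"ay": 0,"az": 0.122,"hand": 0}
    - {"x": -0.86,"y": -0.88,"z": 0.22,"ax": 0,"ay": 0,"az": 0.122,"hand": 0}

```text
t: 0.77
tcp_pos: [348.9, -297.9, 180.2]
eef_rot: [0.0, -0.686, 0.727, 0.001]
wrist_force: [0.5, -0.4, 1.3]
width: 42.6
```

Run:
```python
from h import *
s=st();rows(s,[(-222,-1,150),(-222,-1,24)])
```

```text
t 0.7667 hop [-287.9 -149.4  180.2] F [ 0.5 -0.4  1.3] w 42.6 q [ 0.62  0.24 -0.04  2.04  0.01  0.87 -1.05]
xyz [-0.371  -0.1645  0.0758] a [ 0.0002  0.0004 -0.0003]
xyz [-0.3706 -0.1647  0.3908] a [ 0.0002  0.0004 -0.0003]
```

Emit:
apply_moves:
  plan:
    - {"x": -0.371,"y": -0.165,"z": 0.076,"ax": 0,"ay": 0,"az": 0,"hand": 0}
    - {"x": -0.371,"y": -0.165,"z": 0.076,"ax": 0,"ay": 0,"az": 0,"hand": 0}
    - {"x": -0.371,"y": -0.165,"z": 0.076,"ax": 0,"ay": 0,"az": 0,"hand": 0}
    - {"x": -0.371,"y": -0.165,"z": 0.076,"ax": 0,"ay": 0,"az": 0,"hand": 0}
    - {"x": -0.371,"y": -0.165,"z": 0.076,"ax": 0,"ay": 0,"az": 0,"hand": 0}
    - {"x": -0.371,"y": -0.165,"z": 0.15,"ax": 0,"ay": 0,"az": 0,"hand": 0}
    - {"x": -0.371,"y": -0.165,"z": 0.22,"ax": 0,"ay": 0,"az": 0,"hand": 0}
    - {"x": -0.371,"y": -0.165,"z": 0.28,"ax": 0,"ay": 0,"az": 0,"hand": 0}

```text
t: 1.43
tcp_pos: [423.1, -153.2, 67.1]
eef_rot: [0.0, -0.687, 0.727, 0.001]
wrist_force: [0.3, 0.1, -0.1]
width: 42.5
```

Run:
```python
from h import *
from cell import eyes
s=st();rows(s,[(-222,-1,24)])
f=eyes.grab_frame("scene")["pixels"][145:325,175:375];cv2.imwrite("pics/s1.png",cv2.resize(f[:,:,::-1],None,fx=3,fy=3,interpolation=2))
```

```text
t 1.4333 hop [-222.1   -0.7   67.1] F [ 0.3  0.1 -0.1] w 42.5 q [ 0.32  0.4  -0.12  2.17  0.08  0.58 -1.48]
xyz [ 0.0009 -0.0002  0.1079] a [0.0002 0.0004 0.    ]
```

View pics/s1.png

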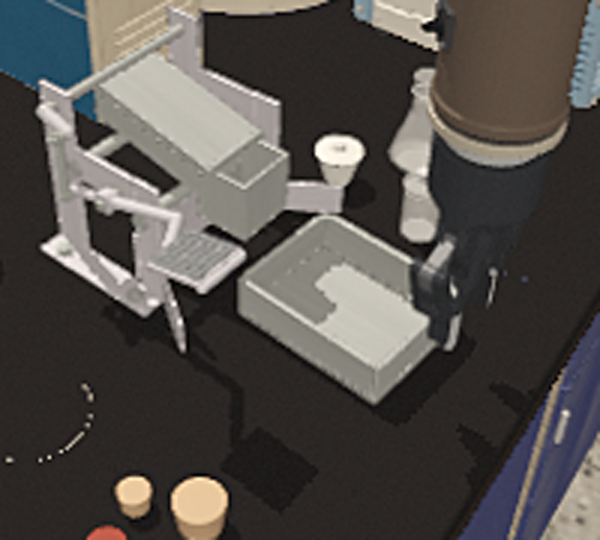

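Emit:
apply_moves:
  plan:
    - {"x": 0,"y": 0,"z": 0.05,"ax": 0,"ay": 0,"az": 0,"hand": 0}
    - {"x": 0,"y": 0,"z": 0.108,"ax": 0,"ay": 0,"az": 0,"hand": 0}
    - {"x": 0,"y": 0,"z": 0.108,"ax": 0,"ay": 0,"az": 0,"hand": 0}
    - {"x": 0,"y": -0.015,"z": 0.108,"ax": 0,"ay": 0,"az": 0,"hand": 0}
    - {"x": 0,"y": -0.03,"z": 0.108,"ax": 0,"ay": 0,"az": 0,"hand": 0}
    - {"x": 0,"y": -0.045,"z": 0.108,"ax": 0,"ay": 0,"az": 0,"hand": 0}
    - {"x": 0,"y": -0.06,"z": 0.108,"ax": 0,"ay": 0,"az": 0,"hand": 0}
    - {"x": 0,"y": -0.075,"z": 0.108,"ax": 0,"ay": 0,"az": 0,"hand": 0}

```text
t: 2.15
tcp_pos: [450.5, -154.8, 21.2]
eef_rot: [-0.002, -0.686, 0.727, 0.003]
wrist_force: [-5.7, -1.6, 4.5]
width: 42.7
```

Run:
```python
from h import *
from cell import eyes
s=st();rows(s,[(-140,-1,24)])
f=eyes.grab_frame("scene")["pixels"][145:325,175:375];cv2.imwrite("pics/s2.png",cv2.resize(f[:,:,::-1],None,fx=3,fy=3,interpolation=2))
```

```text
t 2.15 hop [-194.6   -0.7   21.2] F [-5.7 -1.6  4.5] w 42.7 q [ 0.29  0.52 -0.1   2.13  0.1   0.5  -1.51]
xyz [ 0.0005 -0.1365 -0.008 ] a [ 0.0021  0.0006 -0.0003]
```

View pics/s2.png

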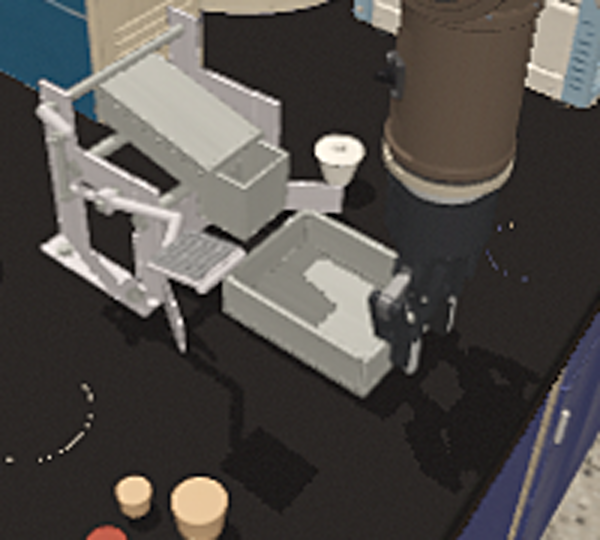

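Emit:
apply_moves:
  plan:
    - {"x": 0,"y": -0.016,"z": -0.006,"ax": 0,"ay": 0,"az": 0,"hand": 0}
    - {"x": 0,"y": -0.032,"z": -0.006,"ax": 0,"ay": 0,"az": 0,"hand": 0}
    - {"x": 0,"y": -0.048,"z": -0.006,"ax": 0,"ay": 0,"az": 0,"hand": 0}
    - {"x": 0,"y": -0.064,"z": -0.006,"ax": 0,"ay": 0,"az": 0,"hand": 0}
    - {"x": 0,"y": -0.08,"z": -0.006,"ax": 0,"ay": 0,"az": 0,"hand": 0}
    - {"x": 0,"y": -0.096,"z": -0.006,"ax": 0,"ay": 0,"az": 0,"hand": 0}
    - {"x": 0,"y": -0.11,"z": -0.006,"ax": 0,"ay": 0,"az": 0,"hand": 0}
    - {"x": 0,"y": -0.115,"z": -0.006,"ax": 0,"ay": 0,"az": 0,"hand": 0}

```text
t: 2.87
tcp_pos: [499.3, -157.3, 23.6]
eef_rot: [-0.001, -0.687, 0.727, 0.002]
wrist_force: [-2.9, 0.7, 1.0]
width: 42.8
```

Run:
```python
from h import *
from cell import eyes
s=st();rows(s,[(-126,-1,24)])
f=eyes.grab_frame("top")["pixels"][100:300,150:350];cv2.imwrite("pics/t3.png",cv2.resize(f[:,:,::-1],None,fx=3,fy=3,interpolation=2))
```

```text
t 2.8667 hop [-145.7   -0.5   23.6] F [-2.9  0.7  1. ] w 42.8 q [ 0.28  0.56 -0.1   2.02  0.09  0.57 -1.51]
xyz [ 0.0012 -0.0492 -0.0012] a [ 0.0013  0.0006 -0.0001]
```

View pics/t3.png

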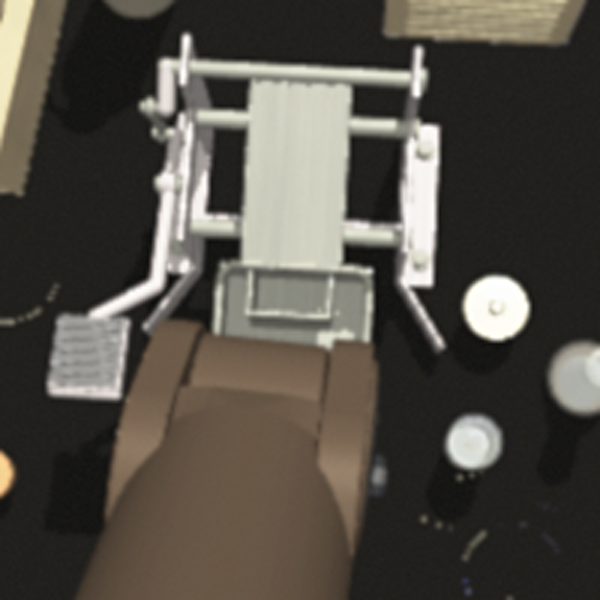

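Emit:
apply_moves:
  plan:
    - {"x": 0,"y": -0.008,"z": 0,"ax": 0,"ay": 0,"az": 0,"hand": 0}
    - {"x": 0,"y": -0.016,"z": 0,"ax": 0,"ay": 0,"az": 0,"hand": 0}
    - {"x": 0,"y": -0.022,"z": 0,"ax": 0,"ay": 0,"az": 0,"hand": 0}
    - {"x": 0,"y": -0.026,"z": 0,"ax": 0,"ay": 0,"az": 0,"hand": 0}
    - {"x": 0,"y": -0.03,"z": 0,"ax": 0,"ay": 0,"az": 0,"hand": 0}
    - {"x": 0,"y": -0.034,"z": 0,"ax": 0,"ay": 0,"az": 0,"hand": 0}
    - {"x": 0,"y": -0.037,"z": 0,"ax": 0,"ay": 0,"az": 0,"hand": 0}
    - {"x": 0,"y": -0.04,"z": 0,"ax": 0,"ay": 0,"az": 0,"hand": 0}

```text
t: 3.58
tcp_pos: [515.1, -158.3, 23.5]
eef_rot: [-0.001, -0.687, 0.727, 0.002]
wrist_force: [-5.2, -0.1, 2.6]
width: 42.5
```

Run:
```python
from h import *
from cell import eyes
s=st()
f=eyes.grab_frame("scene")["pixels"][145:325,175:375];cv2.imwrite("pics/s4.png",cv2.resize(f[:,:,::-1],None,fx=3,fy=3,interpolation=2))
```

```text
t 3.5833 hop [-129.9   -0.5   23.5] F [-5.2 -0.1  2.6] w 42.5 q [ 0.27  0.58 -0.1   1.98  0.09  0.59 -1.52]
```

View pics/s4.png

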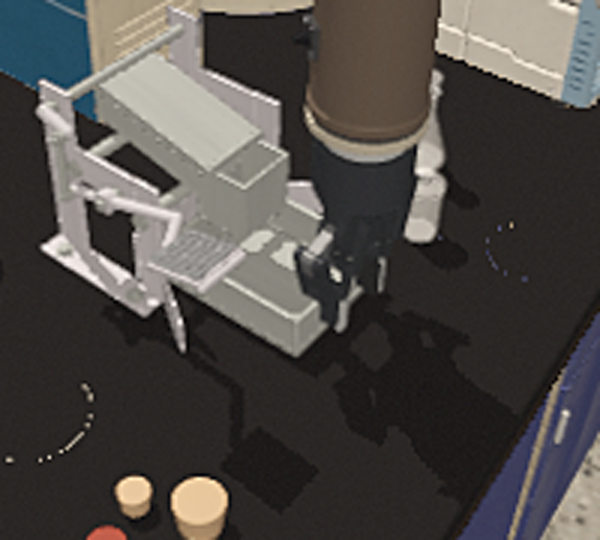

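Not yet at the stop by force; continue in 1 mm rows.

Emit:
apply_moves:
  plan:
    - {"x": 0,"y": -0.003,"z": 0,"ax": 0,"ay": 0,"az": 0,"hand": 0}
    - {"x": 0,"y": -0.006,"z": 0,"ax": 0,"ay": 0,"az": 0,"hand": 0}
    - {"x": 0,"y": -0.008,"z": 0,"ax": 0,"ay": 0,"az": 0,"hand": 0}
    - {"x": 0,"y": -0.01,"z": 0,"ax": 0,"ay": 0,"az": 0,"hand": 0}
    - {"x": 0,"y": -0.011,"z": 0,"ax": 0,"ay": 0,"az": 0,"hand": 0}
    - {"x": 0,"y": -0.012,"z": 0,"ax": 0,"ay": 0,"az": 0,"hand": 0}
    - {"x": 0,"y": -0.012,"z": 0,"ax": 0,"ay": 0,"az": 0,"hand": 0}
    - {"x": 0,"y": -0.012,"z": 0,"ax": 0,"ay": 0,"az": 0,"hand": 0}

```text
t: 4.3
tcp_pos: [520.4, -158.5, 23.6]
eef_rot: [-0.0, -0.687, 0.727, 0.002]
wrist_force: [-3.7, 0.3, 2.4]
width: 42.3
```

Run:
```python
from h import *
s=st()
```

```text
t 4.3 hop [-124.6   -0.5   23.6] F [-3.7  0.3  2.4] w 42.3 q [ 0.27  0.59 -0.1   1.97  0.09  0.6  -1.52]
```

Emit:
apply_moves:
  plan:
    - {"x": 0,"y": -0.003,"z": 0,"ax": 0,"ay": 0,"az": 0,"hand": 0}
    - {"x": 0,"y": -0.005,"z": 0,"ax": 0,"ay": 0,"az": 0,"hand": 0}
    - {"x": 0,"y": -0.007,"z": 0,"ax": 0,"ay": 0,"az": 0,"hand": 0}
    - {"x": 0,"y": -0.009,"z": 0,"ax": 0,"ay": 0,"az": 0,"hand": 0}
    - {"x": 0,"y": -0.01,"z": 0,"ax": 0,"ay": 0,"az": 0,"hand": 0}
    - {"x": 0,"y": -0.01,"z": 0,"ax": 0,"ay": 0,"az": 0,"hand": 0}
    - {"x": 0,"y": -0.01,"z": 0,"ax": 0,"ay": 0,"az": 0,"hand": 0}
    - {"x": 0,"y": -0.01,"z": 0,"ax": 0,"ay": 0,"az": 0,"hand": 0}

```text
t: 4.97
tcp_pos: [522.2, -158.6, 23.3]
eef_rot: [-0.002, -0.687, 0.727, 0.003]
wrist_force: [-10.7, 0.5, 8.6]
width: 42.9
```

Run:
```python
from h import *
from cell import eyes
s=st()
f=eyes.grab_frame("top")["pixels"][100:300,150:350];cv2.imwrite("pics/t5.png",cv2.resize(f[:,:,::-1],None,fx=3,fy=3,interpolation=2))
f=eyes.grab_frame("scene")["pixels"][145:325,175:375];cv2.imwrite("pics/s5.png",cv2.resize(f[:,:,::-1],None,fx=3,fy=3,interpolation=2))
```

```text
t 4.9667 hop [-122.8   -0.5   23.3] F [-10.7   0.5   8.6] w 42.9 q [ 0.27  0.59 -0.1   1.96  0.09  0.6  -1.52]
```

View pics/t5.png

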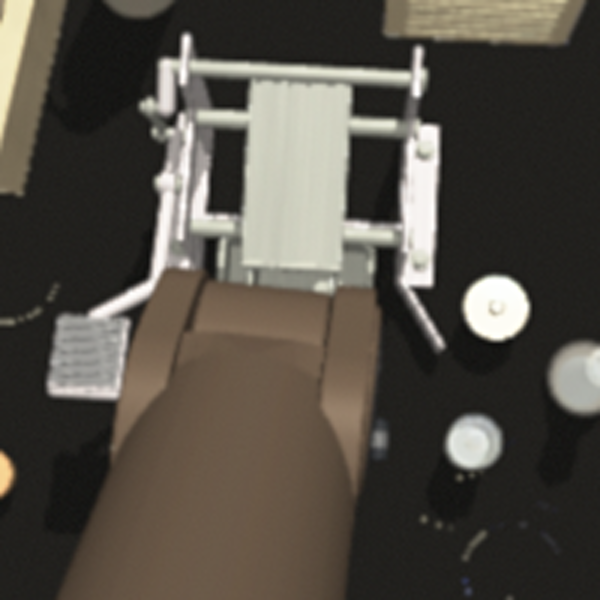

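View pics/s5.png

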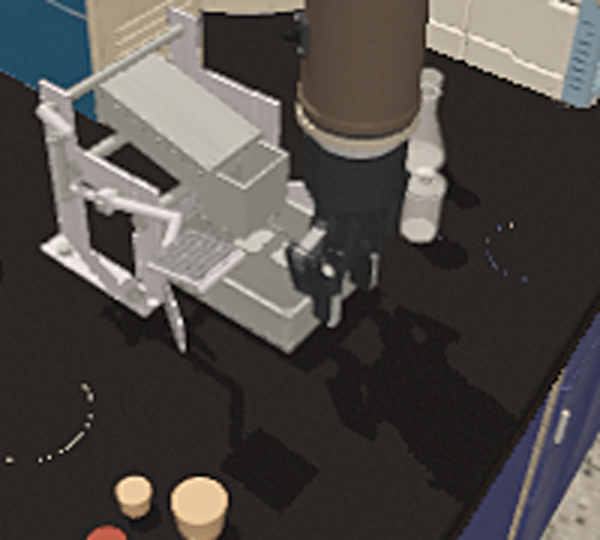

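Emit:
apply_moves:
  plan:
    - {"x": 0,"y": 0.01,"z": 0,"ax": 0,"ay": 0,"az": 0,"hand": 0}
    - {"x": 0,"y": 0.05,"z": 0,"ax": 0,"ay": 0,"az": 0,"hand": 0}
    - {"x": 0,"y": 0.1,"z": 0,"ax": 0,"ay": 0,"az": 0,"hand": 0}
    - {"x": 0,"y": 0.1,"z": -0.05,"ax": 0,"ay": 0,"az": 0,"hand": 0}
    - {"x": 0,"y": 0.1,"z": -0.15,"ax": 0,"ay": 0,"az": 0,"hand": 1}
    - {"x": 0,"y": 0.1,"z": -0.25,"ax": 0,"ay": 0,"az": 0,"hand": 1}
    - {"x": 0,"y": 0.1,"z": -0.35,"ax": 0,"ay": 0,"az": 0,"hand": 1}
    - {"x": 0,"y": 0.1,"z": -0.45,"ax": 0,"ay": 0,"az": 0,"hand": 1}

```text
t: 5.73
tcp_pos: [484.4, -156.8, 206.1]
eef_rot: [-0.001, -0.687, 0.727, 0.002]
wrist_force: [1.8, -1.3, -0.5]
width: 0.1
```

Run:
```python
from h import *
from cell import eyes
s=st();rows(s,[(-163,125,200),(-83,125,200),(-83,125,165)])
f=eyes.grab_frame("top")["pixels"][100:300,150:350];cv2.imwrite("pics/t6.png",cv2.resize(f[:,:,::-1],None,fx=3,fy=3,interpolation=2))
f=eyes.grab_frame("scene")["pixels"][145:325,175:375];cv2.imwrite("pics/s6.png",cv2.resize(f[:,:,::-1],None,fx=3,fy=3,interpolation=2))
```

```text
t 5.7333 hop [-160.6   -0.8  206.1] F [ 1.8 -1.3 -0.5] w 0.1 q [ 0.31  0.29 -0.12  1.88  0.04  0.97 -1.46]
xyz [-0.3145  0.0059  0.016 ] a [ 0.0015  0.0006 -0.0001]
xyz [-0.3145 -0.1941  0.0151] a [ 0.0015  0.0006 -0.0001]
xyz [-0.3143 -0.1945  0.1026] a [ 0.0015  0.0006 -0.0001]
```

View pics/t6.png

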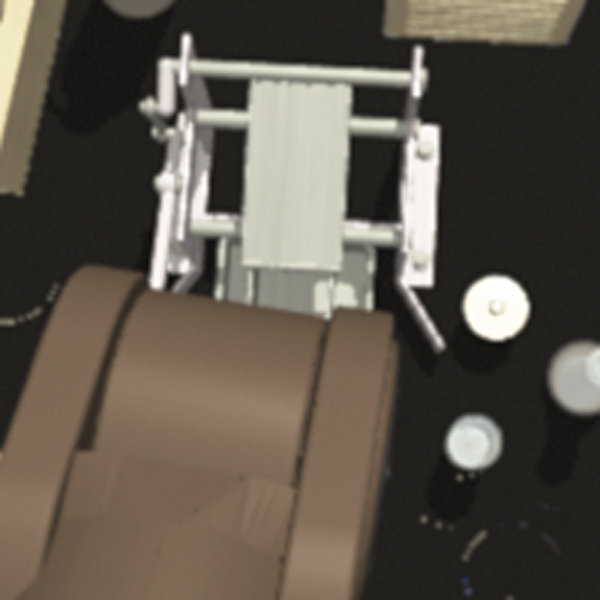

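View pics/s6.png

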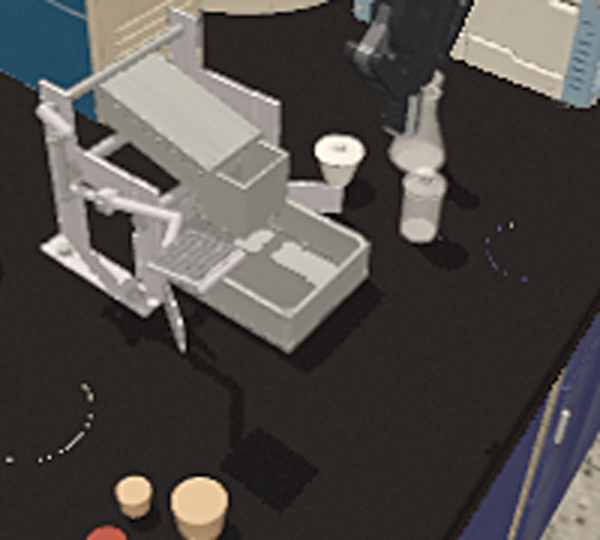

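Run:
```python
from h import *
import pickle
S=pickle.load(open("f0.pkl","rb"))["scene"]
g=lambda p:(175+(p[0]+.5)/3-.5,145+(p[1]+.5)/3-.5)
for p,z in [((290,353),0),((370,240),41),((289,316),41)]:print(w2h(onz(S,g(p),z)).round(1))
```

```text
[-112.6   57.2    0. ]
[-110.9  -53.2   41. ]
[-110.3   57.4   41. ]
```

Emit:
apply_moves:
  plan:
    - {"x": -0.1,"y": 0,"z": 0.015,"ax": 0,"ay": 0,"az": 0,"hand": 1}
    - {"x": -0.2,"y": -0.05,"z": 0.015,"ax": 0,"ay": 0,"az": 0,"hand": 1}
    - {"x": -0.29,"y": -0.12,"z": 0.015,"ax": 0,"ay": 0,"az": 0,"hand": 1}
    - {"x": -0.315,"y": -0.19,"z": 0.015,"ax": 0.001,"ay": 0,"az": 0,"hand": 1}
    - {"x": -0.315,"y": -0.194,"z": 0.03,"ax": 0.001,"ay": 0,"az": 0,"hand": 1}
    - {"x": -0.315,"y": -0.194,"z": 0.07,"ax": 0.001,"ay": 0,"az": 0,"hand": 1}
    - {"x": -0.315,"y": -0.194,"z": 0.1,"ax": 0.001,"ay": 0,"az": 0,"hand": 1}
    - {"x": -0.315,"y": -0.194,"z": 0.1,"ax": 0.001,"ay": 0,"az": 0,"hand": 1}

```text
t: 6.5
tcp_pos: [572.7, -36.2, 168.6]
eef_rot: [0.002, -0.687, 0.727, -0.003]
wrist_force: [-0.4, -0.2, -0.8]
width: 0.1
```

Run:
```python
from h import *
from cell import eyes
s=st();rows(s,[(-83,125,150),(-86,125,120),(-88,125,88)])
f=eyes.grab_frame("scene")["pixels"][125:305,175:375];cv2.imwrite("pics/s7.png",cv2.resize(f[:,:,::-1],None,fx=3,fy=3,interpolation=2))
```

```text
t 6.5 hop [-79.3 124.6 168.6] F [-0.4 -0.2 -0.8] w 0.1 q [ 0.09  0.43 -0.16  1.78  0.08  0.93 -1.74]
xyz [-0.0009  0.0097  0.0465] a [-0.0023 -0.      0.    ]
xyz [-0.0009  0.0177  0.1214] a [-0.0023 -0.      0.    ]
xyz [-0.0009  0.0233  0.2014] a [-0.0023 -0.      0.    ]
```

View pics/s7.png

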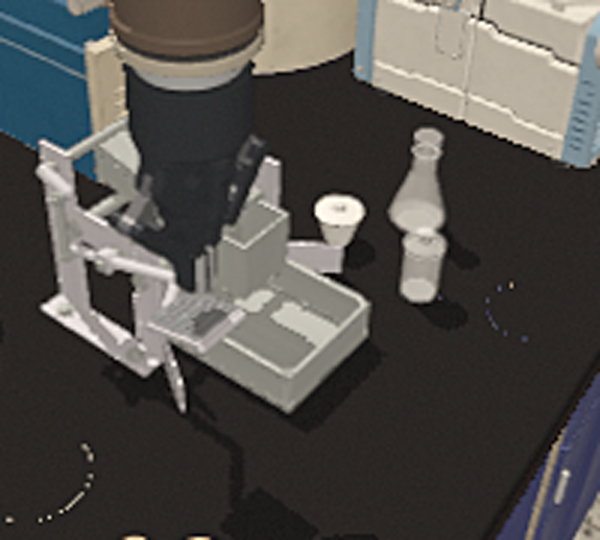

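Emit:
apply_moves:
  plan:
    - {"x": 0,"y": 0.008,"z": 0.02,"ax": -0.002,"ay": 0,"az": 0,"hand": 1}
    - {"x": 0,"y": 0.01,"z": 0.035,"ax": -0.002,"ay": 0,"az": 0,"hand": 1}
    - {"x": 0,"y": 0.01,"z": 0.05,"ax": -0.002,"ay": 0,"az": 0,"hand": 1}
    - {"x": 0,"y": 0.012,"z": 0.065,"ax": -0.002,"ay": 0,"az": 0,"hand": 1}
    - {"x": 0,"y": 0.014,"z": 0.08,"ax": -0.002,"ay": 0,"az": 0,"hand": 1}
    - {"x": 0,"y": 0.015,"z": 0.095,"ax": -0.002,"ay": 0,"az": 0,"hand": 1}
    - {"x": 0,"y": 0.017,"z": 0.11,"ax": -0.002,"ay": 0,"az": 0,"hand": 1}
    - {"x": 0,"y": 0.018,"z": 0.12,"ax": -0.002,"ay": 0,"az": 0,"hand": 1}

```text
t: 7.22
tcp_pos: [565.8, -35.9, 121.0]
eef_rot: [0.0, -0.687, 0.727, -0.0]
wrist_force: [-2.6, 0.4, 3.6]
width: 0.1
```

Run:
```python
from h import *
from cell import eyes
s=st();rows(s,[(-88,125,90)])
f=eyes.grab_frame("scene")["pixels"][125:305,175:375];cv2.imwrite("pics/s8.png",cv2.resize(f[:,:,::-1],None,fx=3,fy=3,interpolation=2))
```

```text
t 7.2167 hop [-86.2 124.5 121. ] F [-2.6  0.4  3.6] w 0.1 q [ 0.09  0.47 -0.16  1.84  0.1   0.83 -1.75]
xyz [-0.0012  0.0045  0.0776] a [-0.0003 -0.     -0.0001]
```

View pics/s8.png

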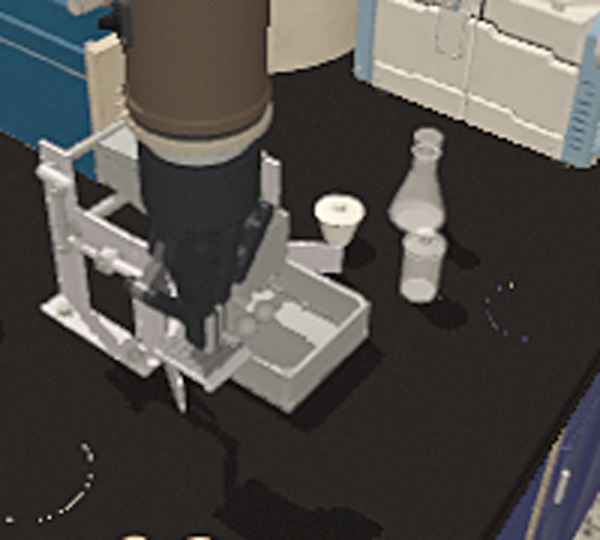

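Emit:
apply_moves:
  plan:
    - {"x": 0,"y": 0.002,"z": 0.015,"ax": 0,"ay": 0,"az": 0,"hand": 1}
    - {"x": 0,"y": 0.003,"z": 0.03,"ax": 0,"ay": 0,"az": 0,"hand": 1}
    - {"x": 0,"y": 0.004,"z": 0.045,"ax": 0,"ay": 0,"az": 0,"hand": 1}
    - {"x": 0,"y": 0.004,"z": 0.055,"ax": 0,"ay": 0,"az": 0,"hand": 1}
    - {"x": 0,"y": 0.004,"z": 0.065,"ax": 0,"ay": 0,"az": 0,"hand": 1}
    - {"x": 0,"y": 0.004,"z": 0.072,"ax": 0,"ay": 0,"az": 0,"hand": 1}
    - {"x": 0,"y": 0.004,"z": 0.076,"ax": 0,"ay": 0,"az": 0,"hand": 1}
    - {"x": 0,"y": 0.004,"z": 0.08,"ax": 0,"ay": 0,"az": 0,"hand": 1}

```text
t: 7.93
tcp_pos: [565.0, -35.8, 89.9]
eef_rot: [0.001, -0.687, 0.727, -0.001]
wrist_force: [-7.6, -0.8, 33.1]
width: 0.0
```

Run:
```python
from h import *
from cell import eyes
s=st();rows(s,[(-88,125,86)])
f=eyes.grab_frame("scene")["pixels"][125:305,175:375];cv2.imwrite("pics/s9.png",cv2.resize(f[:,:,::-1],None,fx=3,fy=3,interpolation=2))
f=eyes.grab_frame("top")["pixels"][100:300,150:350];cv2.imwrite("pics/t9.png",cv2.resize(f[:,:,::-1],None,fx=3,fy=3,interpolation=2))
```

```text
t 7.9333 hop [-87.  124.6  89.9] F [-7.6 -0.8 33.1] w 0.0 q [ 0.08  0.51 -0.15  1.87  0.11  0.76 -1.76]
xyz [-0.001   0.0026  0.0097] a [-0.0008 -0.     -0.0001]
```

View pics/s9.png

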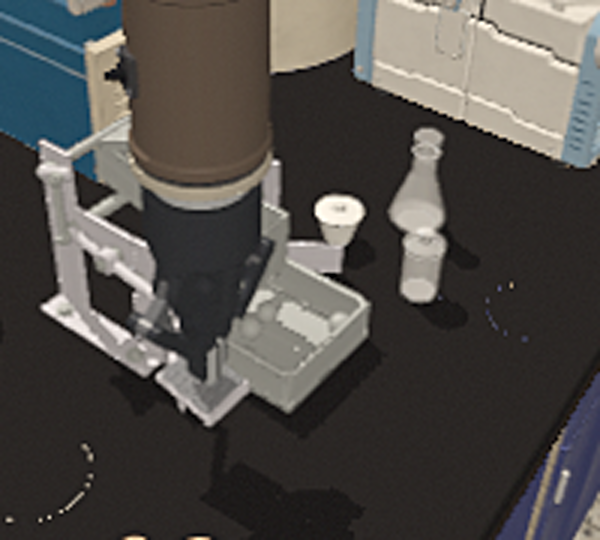

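View pics/t9.png

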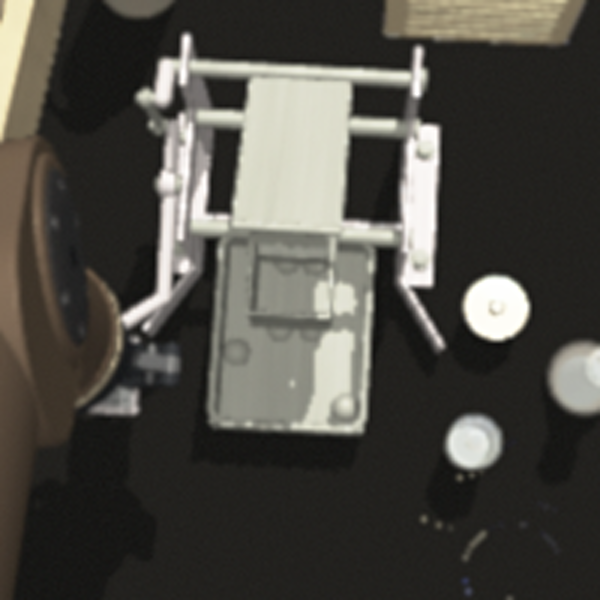

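Emit:
apply_moves:
  plan:
    - {"x": 0,"y": 0,"z": -0.001,"ax": 0,"ay": 0,"az": 0,"hand": 1}
    - {"x": 0,"y": 0,"z": -0.001,"ax": 0,"ay": 0,"az": 0,"hand": 1}
    - {"x": 0,"y": 0,"z": -0.001,"ax": 0,"ay": 0,"az": 0,"hand": 1}
    - {"x": 0,"y": 0,"z": -0.001,"ax": 0,"ay": 0,"az": 0,"hand": 1}
    - {"x": 0,"y": 0,"z": -0.001,"ax": 0,"ay": 0,"az": 0,"hand": 1}
    - {"x": 0,"y": 0,"z": -0.001,"ax": 0,"ay": 0,"az": 0,"hand": 1}
    - {"x": 0,"y": 0,"z": -0.001,"ax": 0,"ay": 0,"az": 0,"hand": 1}
    - {"x": 0,"y": 0,"z": -0.001,"ax": 0,"ay": 0,"az": 0,"hand": 1}

```text
t: 8.7
tcp_pos: [564.9, -35.8, 90.7]
eef_rot: [0.001, -0.687, 0.727, -0.001]
wrist_force: [-1.8, -0.0, 7.0]
width: -0.1
```

Run:
```python
from h import *
from cell import eyes
s=st()
f=eyes.grab_frame("top")["pixels"][160:260,200:300];cv2.imwrite("pics/t10.png",cv2.resize(f[:,:,::-1],None,fx=6,fy=6,interpolation=2))
```

```text
t 8.7 hop [-87.1 124.6  90.7] F [-1.8 -0.   7. ] w -0.1 q [ 0.08  0.51 -0.15  1.87  0.11  0.76 -1.76]
```

View pics/t10.png

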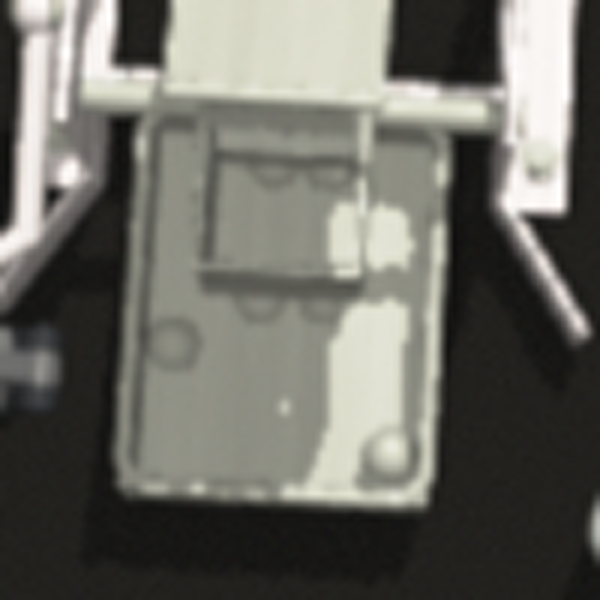

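Emit:
apply_moves:
  plan:
    - {"x": 0,"y": 0,"z": -0.01,"ax": 0,"ay": 0,"az": 0,"hand": 1}
    - {"x": 0,"y": 0,"z": -0.02,"ax": 0,"ay": 0,"az": 0,"hand": 1}
    - {"x": 0,"y": 0,"z": -0.03,"ax": 0,"ay": 0,"az": 0,"hand": 1}
    - {"x": 0,"y": 0,"z": -0.04,"ax": 0,"ay": 0,"az": 0,"hand": 1}
    - {"x": 0,"y": -0.001,"z": -0.05,"ax": 0,"ay": 0,"az": 0,"hand": 1}
    - {"x": 0,"y": -0.002,"z": -0.06,"ax": 0,"ay": 0,"az": 0,"hand": 1}
    - {"x": 0,"y": -0.003,"z": -0.07,"ax": 0,"ay": 0,"az": 0,"hand": 1}
    - {"x": 0,"y": -0.004,"z": -0.08,"ax": 0,"ay": 0,"az": 0,"hand": 1}

```text
t: 9.42
tcp_pos: [566.3, -35.9, 123.2]
eef_rot: [0.001, -0.687, 0.727, -0.001]
wrist_force: [-2.5, -0.4, 3.0]
width: 0.2
```

Emit:
apply_moves:
  plan:
    - {"x": 0,"y": -0.001,"z": -0.01,"ax": 0,"ay": 0,"az": 0,"hand": 1}
    - {"x": 0,"y": -0.002,"z": -0.02,"ax": 0,"ay": 0,"az": 0,"hand": 1}
    - {"x": 0,"y": -0.004,"z": -0.03,"ax": 0,"ay": 0,"az": 0,"hand": 1}
    - {"x": 0,"y": -0.006,"z": -0.04,"ax": 0,"ay": 0,"az": 0,"hand": 1}
    - {"x": 0,"y": -0.008,"z": -0.048,"ax": 0,"ay": 0,"az": 0,"hand": 1}
    - {"x": 0,"y": -0.01,"z": -0.056,"ax": 0,"ay": 0,"az": 0,"hand": 1}
    - {"x": 0,"y": -0.01,"z": -0.063,"ax": 0,"ay": 0,"az": 0,"hand": 1}
    - {"x": 0,"y": -0.01,"z": -0.07,"ax": 0,"ay": 0,"az": 0,"hand": 1}

```text
t: 10.08
tcp_pos: [570.4, -36.1, 151.4]
eef_rot: [0.001, -0.687, 0.727, -0.001]
wrist_force: [0.4, 0.1, -0.2]
width: -0.1
```

Run:
```python
from h import *
s=st()
```

```text
t 10.0833 hop [-81.6 124.6 151.4] F [ 0.4  0.1 -0.2] w -0.1 q [ 0.09  0.44 -0.16  1.8   0.09  0.9  -1.74]
```

Emit:
apply_moves:
  plan:
    - {"x": 0,"y": 0,"z": -0.01,"ax": 0,"ay": 0,"az": 0,"hand": 1}
    - {"x": 0,"y": 0,"z": -0.02,"ax": 0,"ay": 0,"az": 0,"hand": 1}
    - {"x": 0,"y": 0,"z": -0.05,"ax": 0,"ay": 0,"az": 0,"hand": 1}
    - {"x": 0,"y": 0,"z": -0.12,"ax": 0,"ay": 0,"az": 0,"hand": 1}
    - {"x": 0,"y": 0.08,"z": -0.2,"ax": 0,"ay": 0,"az": 0,"hand": 1}
    - {"x": 0,"y": 0.16,"z": -0.22,"ax": 0,"ay": 0,"az": 0,"hand": 1}
    - {"x": -0.05,"y": 0.25,"z": -0.22,"ax": 0,"ay": 0,"az": 0,"hand": 1}
    - {"x": -0.1,"y": 0.3,"z": -0.22,"ax": 0,"ay": 0,"az": 0,"hand": 1}

```text
t: 10.75
tcp_pos: [449.1, 10.2, 239.6]
eef_rot: [0.0, -0.686, 0.728, -0.001]
wrist_force: [-0.5, 0.4, -0.1]
width: 0.2
```

Run:
```python
from h import *
from cell import eyes
s=st()
f=eyes.grab_frame("top")["pixels"][100:260,160:320];cv2.imwrite("pics/t11.png",cv2.resize(f[:,:,::-1],None,fx=3.7,fy=3.7,interpolation=2))
f=eyes.grab_frame("scene")["pixels"][145:285,175:345];cv2.imwrite("pics/s11.png",cv2.resize(f[:,:,::-1],None,fx=4,fy=4,interpolation=2))
```

```text
t 10.75 hop [-205.3  163.9  239.6] F [-0.5  0.4 -0.1] w 0.2 q [ 0.05  0.16 -0.22  1.96  0.04  1.02 -1.82]
```

View pics/t11.png

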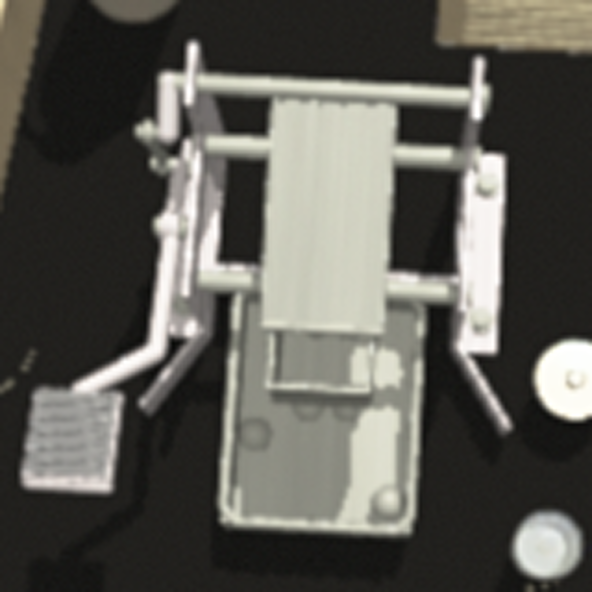

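View pics/s11.png

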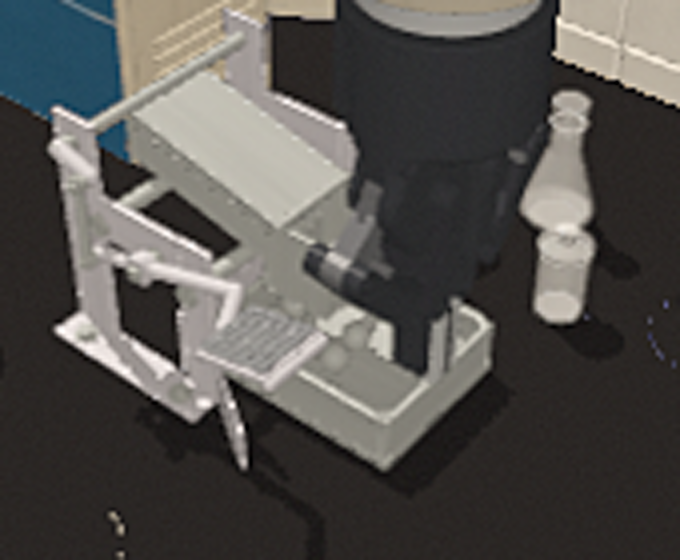

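Emit:
apply_moves:
  plan:
    - {"x": 0.1,"y": 0.05,"z": 0,"ax": 0,"ay": 0,"az": 0,"hand": 1}
    - {"x": 0.2,"y": 0.1,"z": 0,"ax": 0,"ay": 0,"az": 0,"hand": 1}
    - {"x": 0.3,"y": 0.1,"z": 0,"ax": 0,"ay": 0,"az": 0,"hand": 1}
    - {"x": 0.4,"y": 0.1,"z": 0,"ax": 0,"ay": 0,"az": 0,"hand": 1}
    - {"x": 0.5,"y": 0.1,"z": 0,"ax": 0,"ay": 0,"az": 0,"hand": 1}
    - {"x": 0.6,"y": 0.1,"z": 0,"ax": 0,"ay": 0,"az": 0,"hand": 1}
    - {"x": 0.7,"y": 0.1,"z": 0,"ax": 0,"ay": 0,"az": 0,"hand": 1}
    - {"x": 0.7,"y": 0.1,"z": 0,"ax": 0,"ay": 0,"az": 0,"hand": 1}

```text
t: 11.52
tcp_pos: [392.2, -271.9, 239.4]
eef_rot: [-0.001, -0.685, 0.729, -0.001]
wrist_force: [0.7, -1.1, 1.0]
width: -0.1
```

Run:
```python
from h import *
from cell import eyes
s=st()
f=eyes.grab_frame("top")["pixels"][170:260,200:300];cv2.imwrite("pics/t12.png",cv2.resize(f[:,:,::-1],None,fx=6,fy=6,interpolation=2))
f=eyes.grab_frame("scene")["pixels"][180:270,215:315];cv2.imwrite("pics/s12.png",cv2.resize(f[:,:,::-1],None,fx=6,fy=6,interpolation=2))
```

```text
t 11.5167 hop [-246.2 -121.   239.4] F [ 0.7 -1.1  1. ] w -0.1 q [ 0.46  0.19  0.03  1.92 -0.    1.02 -1.13]
```

View pics/t12.png

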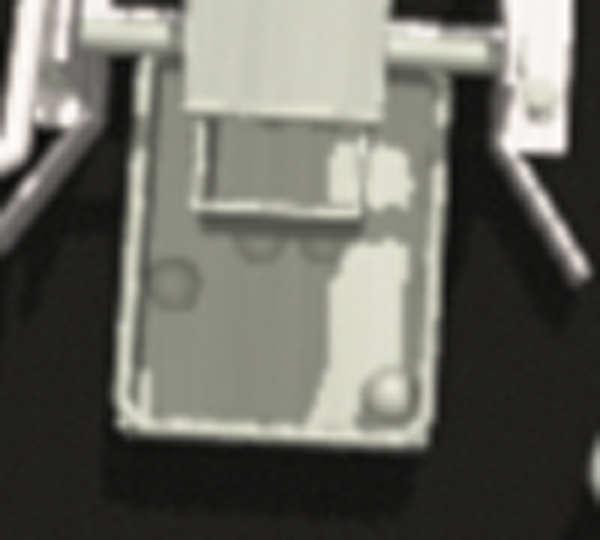

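View pics/s12.png

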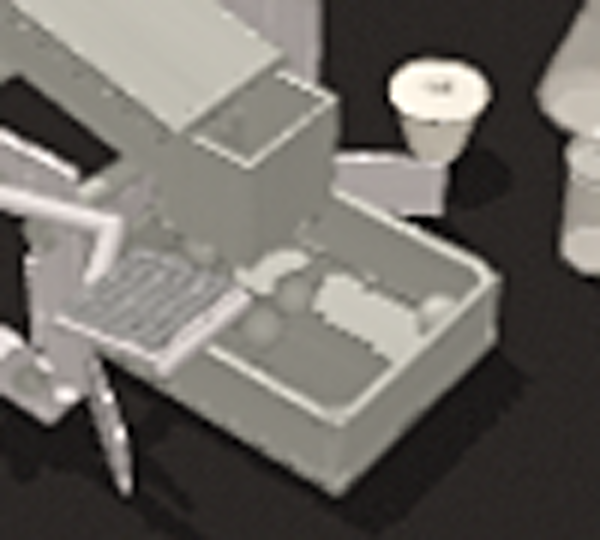

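Run:
```python
from h import *
import pickle
d=pickle.load(open("f0.pkl","rb"));T=d["top"];S=d["scene"]
for n,p in dict(A=(172,285),B=(258,236),C=(320,234),D=(390,392),E=(275,160-60),F=(325,160-60)).items():
    w=onz(T,(200+(p[0]+.5)/6-.5,170+(p[1]+.5)/6-.5),14)
    print(n,w2h(w).round(),((proj(S,w)[0]-[215,180])*6).round())
```

```text
A [-56.  43.  14.] [248. 384.]
B [-36.  13.  14.] [257. 322.]
C [-34. -10.  14.] [287. 291.]
D [-90. -39.  14.] [434. 312.]
E [16. 10. 14.] [170. 266.]
F [17. -9. 14.] [196. 242.]
```

Run:
```python
from h import *
from cell import eyes
import pickle
d=pickle.load(open("f0.pkl","rb"));f=eyes.grab_frame("scene");g=eyes.grab_frame("top")
a=cv2.absdiff(f["pixels"],d["scene"]["pixels"]).max(2);b=cv2.absdiff(g["pixels"],d["top"]["pixels"]).max(2)
print("scene pad/lid/bystanders",[(r.mean().round(1),r.max()) for r in (a[218:245,225:258],a[165:195,210:255],a[165:225,278:325])])
print("top pad/lid/bystanders",[(r.mean().round(1),r.max()) for r in (b[203:234,165:194],b[128:187,231:268],b[190:260,296:365])])
q=lambda p:(215+(p[0]+.5)/6-.5,180+(p[1]+.5)/6-.5)
print([w2h(onz(f,q(p),z)).round(1) for p,z in [((340,495),0),((340,420),41),((498,275),41)]])
```

```text
scene pad/lid/bystanders [(np.float64(25.3), np.uint8(206)), (np.float64(2.2), np.uint8(28)), (np.float64(5.8), np.uint8(231))]
top pad/lid/bystanders [(np.float64(1.0), np.uint8(5)), (np.float64(1.7), np.uint8(120)), (np.float64(1.6), np.uint8(17))]
[array([-111.9,   56.8,    0. ]), array([-110.,   56.,   41.]), array([-111.6,  -50.3,   41. ])]
```

Run:
```python
from cell import ticket
print(ticket.close_job())
```

```text
the job is handed in; nothing more can be done
None
```

I pushed the tray home, pressed the lever right down, eased it back up under the finger, and handed the job in at about 11.7 s.

- **Tray:** I pushed it with both fingertips until the force rose to about 11 N at the stop. The last picture puts its origin about 41 mm in front of the hopper origin and about 3 mm off centre, well inside the home limits.
- **Lever and lid:** The lever went down to its stop at about 33 N, then came back up at about 48 mm/s. The top view of the pad now matches the first picture almost exactly, and the lid looks shut.
- **Balls:** I count six in the tray. Three match in both views. A fourth fits the second view within about 8 pixels of the enlarged crop. The other two were seen only in the top view, because the tray wall and the pad hide them in the other.
- **Bystanders:** The top view shows no movement. The scene-view comparisons of the bystanders and the pad did show differences. I put these down to the moved tray and the arm being in those areas, but did not check further.
- **Arm:** It is parked clear, touching nothing.

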